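# Sort the battery strip-down parts into their trays

## Robot

A 7-joint arm with a two-finger parallel gripper is mounted at the origin on the work surface. World frame = base frame: x ahead of the robot, y to its left, z up, the work surface at z = 0. Lengths are in m, angles in rad, forces in N, time in s.
With the tool pointing down it reaches from about 0.4 to 0.925 m from the base axis. Payload 4.1 kg.
Tool frame: the origin (TCP) lies where the fingers leave the gripper's body, on its centre line; the fingertips stand 73 mm ahead of it and the grasp point (between the pads) lies 54 mm ahead of it; z points along the fingers, y is the direction in which the jaws open and shut (so a half turn about z gives the same grasp; the last joint's range is limited). The gripper opens to 85 mm and grips with 20 to 120 N. Pads are 22 mm wide; open, the fingers measure 114 mm over their backs; the gripper's body (76 mm by 85 mm) begins 54 mm behind the grasp point. The pads swing forward as they close: fully open they stand 13 mm farther back than shut.
Start: joints at [1.105, 0.398, 0.045, 1.537, -0.019, 1.207, -0.051], TCP at [0.233, -0.607, 0.304] pointing down, gripper open.
Joint ranges: [-2.82, 2.82], [-0.49, 2.23], [-1.37, 1.46], [0, 2.46], [-1.36, 4.5], [0.23, 2], [-2.94, 2.94]. Speed limits (rad/s): [2.57, 2.57, 3.14, 3.14, 3.14, 3.14, 3.14].

## Interface

Orientations are given as a 3x3 rotation matrix whose columns are the frame's x, y, z axes.
In Python, from station import env gives the robot as it stands.
- The arm moves only by the tool arm_command, never from a script. Its argument "plan" is text: rows parted by semicolons, each of 7 numbers parted by spaces: the shift along the tool's x, y, z scaled (see below), then the turn, a rotation vector about the tool's x, y, z scaled (see below), then the closure, from 0 (fully open) to 1 (shut). In form: dx dy dz rx ry rz gripper; .... A call has 1 to 20 rows; each row shifts and turns the commanded pose from where the row before left it, along the tool's axes as they then stand; what a row does not reach is not made up. The controller multiplies each number of a shift by 100 cm and each number of a turn by 180 degrees. A row lasts 1/8 s, in which the tool goes at most 62.5 mm and 10.7 degrees, less where a joint would pass 70% of its speed; a pose out of reach is approached as far as the arm can. A call with a number of a shift or a turn outside -1 to 1 is refused whole. A call with a gripper value outside its range is refused whole. The fingers move at their own pace and stop on an object; "squeeze" is the grip in N (left out, the last holds). Time passes only in rows, so rows that do not move let the fingers close. It gives the time, the measured TCP pose, the force and the opening at its end, in the units of the state.
- env.observe(): the state, without advancing time (a new reading comes with each control period).
- env.camera(name): name is "scene" or "top" or "wrist"; returns a dict with "pixels" (400x640x3 uint8, blue, green, red), "fovy" (degrees; the focal length in pixels is half the picture's height over the tangent of half this angle, whatever the lens; pixels are square), "cx", "cy" (the principal point, pixels), "origin" and "orientation" of the camera in the world. Camera axes: x right, y up, looking along -z (the intrinsics and any distortion apply to the point x, -y, -z); pixel columns grow to the right and rows downward; lengths in m; the calibration is good to about 2 mm. A picture is of the moment at which its call begins. There is no depth.
- env.finish_job(): hands the job in, once; it reports no verdict.
The state is a dict: "time": time; "q": joint angles; "qd": joint speeds; "joint_efforts": joint torques, N m; "tcp_pos": TCP position; "ee_rot": TCP orientation; "contact_force": force on the tool from outside, world axes, zero at the start; "wrist_torque": the same for the moment, N m; "gripper_width": opening from 0.0 (shut) to 1.0 (fully open).
Only numpy, scipy, OpenCV 4.12 (cv2) and the standard library are available. Lean on these libraries where they do the work, as an engineer would, in place of code of your own. Each camera call takes 0.05 s, during which the arm holds its last target. There are 200 camera calls.

## Task

Sort the five parts taken off the battery pack into the coloured trays: both bus bars into the blue tray, both orange connectors into the yellow tray, and the black contactor into the red tray. Leave every part lying the right way up, flat on the floor of its tray, with nothing on top of a part or hanging over a rim.

Things in the scene. Friction and masses are not known exactly. Their poses are not given: they have to be found in the camera images.
- bar_copper_mid (a point): Copper-coloured bus bar made of bare copper strip: 84 mm long (its x axis) and 24 mm wide (y), two flat feet 4 mm thick with a dark bolt-hole mark each, and between them a raised square hump 20 mm long, 24 mm wide and 36 mm high, filled inside, by which it is easily gripped across its 24 mm width. 0.14 kg, give or take. The point lies at its middle, half-way up the hump (18 mm above its underside); z is up as it lies.
- bar_tinned_mid (a point): Silver-grey bus bar made of tin-plated strip: 84 mm long (its x axis) and 24 mm wide (y), two flat feet 4 mm thick with a dark bolt-hole mark each, and between them a raised square hump 20 mm long, 24 mm wide and 36 mm high, filled inside, by which it is easily gripped across its 24 mm width. 0.14 kg, give or take. The point lies at its middle, half-way up the hump (18 mm above its underside); z is up as it lies.
- plug_black_mid (a point): The orange high-voltage connector with a black latch patch on top: a block 54 mm long (x) by 32 mm wide (y) by 40 mm high, two dark cable ports in its +x end. 0.07 kg, give or take. The point is its centre, 20 mm above its underside; z is up as it stands.
- plug_white_mid (a point): The other orange high-voltage connector with a white latch patch on top: a block 54 mm long (x) by 32 mm wide (y) by 40 mm high, two dark cable ports in its +x end. 0.07 kg, give or take. The point is its centre, 20 mm above its underside; z is up as it stands.
- contactor_mid (a point): Contactor: a black block 50 mm long (x) by 44 mm wide (y), 46 mm high, with two copper studs and a thin black fin between them on top that reach 52 mm. 0.22 kg, give or take. The point lies on its centre line, 26 mm above its underside; z is up as it stands.
- tray_blue: Blue low open tray, fixed to the bench: outside 118 mm (x) by 138 mm (y), walls 4 mm thick and 15 mm high, flat floor 3 mm above the bench, so inside 110 by 130 mm. Origin: centre of its underside, on the bench top; z up. Holds the two bus bars, which fit side by side along its x axis.
- tray_yellow: Yellow low open tray, fixed to the bench: outside 118 mm (x) by 138 mm (y), walls 4 mm thick and 15 mm high, flat floor 3 mm above the bench, so inside 110 by 130 mm. Origin: centre of its underside, on the bench top; z up. Holds the two connectors side by side.
- tray_red: Red low open tray, fixed to the bench: outside 118 mm (x) by 138 mm (y), walls 4 mm thick and 15 mm high, flat floor 3 mm above the bench, so inside 110 by 130 mm. Origin: centre of its underside, on the bench top; z up. Holds the contactor.
Things that resemble listed ones, but are neither listed nor needed, are in the scene too. What is meant by the part that bears bar_copper_mid is not purple, and is the larger of those in its own colour.

How it is judged:
At the end, for the whole second after the job is handed in: Both bus bars in the blue tray, both orange connectors in the yellow tray and the contactor in the red tray, each right way up (within 0.12 rad), flat on the tray floor (height within 5 mm of resting there), its middle within 50 mm (tray x) and 60 mm (tray y) of the tray's centre, and at rest (x of bar_copper_mid in the frame of tray_blue between -0.05 and 0.05 m and y of bar_copper_mid in the frame of tray_blue between -0.06 and 0.06 m and z of bar_copper_mid in the frame of tray_blue between 0.016 and 0.026 m and angle between each of bar_copper_mid, bar_tinned_mid, plug_black_mid, plug_white_mid, contactor_mid's own z axis and vertical below 0.12 rad and linear speed of each of bar_copper, bar_tinned, plug_black, plug_white, contactor below 0.02 m/s and angular speed of each of bar_copper, bar_tinned, plug_black, plug_white, contactor below 0.2 rad/s and x of bar_tinned_mid in the frame of tray_blue between -0.05 and 0.05 m and y of bar_tinned_mid in the frame of tray_blue between -0.06 and 0.06 m and z of bar_tinned_mid in the frame of tray_blue between 0.016 and 0.026 m and x of plug_black_mid in the frame of tray_yellow between -0.05 and 0.05 m and y of plug_black_mid in the frame of tray_yellow between -0.06 and 0.06 m and z of plug_black_mid in the frame of tray_yellow between 0.018 and 0.028 m and x of plug_white_mid in the frame of tray_yellow between -0.05 and 0.05 m and y of plug_white_mid in the frame of tray_yellow between -0.06 and 0.06 m and z of plug_white_mid in the frame of tray_yellow between 0.018 and 0.028 m and x of contactor_mid in the frame of tray_red between -0.05 and 0.05 m and y of contactor_mid in the frame of tray_red between -0.06 and 0.06 m and z of contactor_mid in the frame of tray_red between 0.024 and 0.034 m); the robot touches nothing.
It also fails if it takes over 128 s, if anything falls off the work surface, if the arm or the gripper's body presses on something with over 40 N, if the wrist force passes 120 N, or if a joint passes its speed limit or range.

## Working session

There is one attempt and no reset: what is moved stays moved. The work goes in short steps, Python scripts to look and compute and a tool call to move; the robot and the scene stay as the last step left them, time stands still between calls to the robot, and variables do not carry over. Pictures are saved under pics/ and viewed, about 12 in all and at most 16, crops included, and the job is handed in when it is done.

Besides the shell and the picture viewer there is one more tool, called after ">>>" as name(argument=value, ...), one argument or row to a line, values as JSON. arm_command: Moves the arm, as the interface text tells. Shifts and turns lie within -1 to 1; 1 stands for 100 cm of shift or 180 degrees of turn. Its arguments: {"type":"object","properties":{"plan":{"type":"string"},"squeeze":{"type":"number"}},"required":["plan"]}

```bash
ls; mkdir -p pics; python3 - <<'E'
from station import env
import cv2
s=env.observe()
for k in s: print(k,s[k])
for n in("scene","top"):
    c=env.camera(n); cv2.imwrite(f"pics/{n}0.png",c["pixels"])
    print(n,{k:v for k,v in c.items() if k!="pixels"})
E
```

```text
pics
time 0.0
q [ 1.10499356  0.39919282  0.04502406  1.53788051 -0.01873227  1.20690256
 -0.05068531]
qd [-0.0008762   0.00080251  0.00047509 -0.00067063  0.00070868  0.00154625
 -0.0005411 ]
joint_efforts [-4.04719049e-04 -4.75127935e+01  1.36431109e+00 -2.54216677e+01
  1.15725899e-02  9.48694971e-03  1.14897583e-05]
tcp_pos [ 0.2329758  -0.60628328  0.30286236]
ee_rot [[ 9.33434125e-01  3.58747960e-01 -7.97691651e-04]
 [ 3.58748832e-01 -9.33432410e-01  1.79212071e-03]
 [-1.01671591e-04 -1.95899757e-03 -9.99998076e-01]]
contact_force [0.57257329 0.40715315 0.31883991]
wrist_torque [-0.00780798 -0.03493312 -0.00421571]
gripper_width 0.995942677478236
scene {'fovy': 49.9797181481326, 'cx': 318.2768442073583, 'cy': 194.54770647606483, 'origin': array([0.85007106, 0.61538327, 1.03855562]), 'orientation': array([[-0.84182899, -0.44362063,  0.30744869],
       [ 0.53959674, -0.67839677,  0.49861125],
       [-0.01262204,  0.58564371,  0.81047031]])}
top {'fovy': 44.487049527436064, 'cx': 318.93355335040906, 'cy': 198.70183075428812, 'origin': array([ 0.3974692 , -0.01068006,  1.16298028]), 'orientation': array([[-0.00533952,  0.99750007, -0.07046351],
       [-0.9996197 , -0.00723071, -0.02661147],
       [-0.02705445,  0.07029462,  0.99715933]])}
```

View pics/scene0.png

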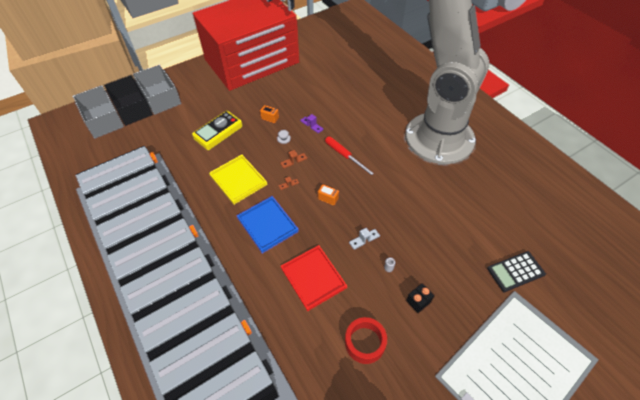

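View pics/top0.png

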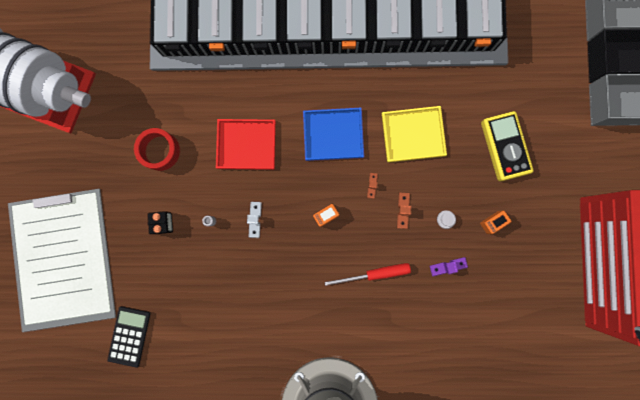

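The scene view shows the trays yellow (238,178), blue (267,222) and red (313,276). The top view shows red (246,145), blue (334,134) and yellow (414,134), with parts along row ~215: contactor (160,222), tinned bar (254,219), white plug (326,215), large copper bar (404,210), small copper decoy (373,185), dark-latch plug (497,222). I'll check the calibration and the close-up next.

```bash
cat > h.py <<'E'
import numpy as np, cv2
from station import env
def K(c):
    f=200/np.tan(np.radians(c["fovy"])/2); return f
def proj(c,p):
    v=c["orientation"].T@(np.asarray(p,float)-c["origin"]); f=K(c)
    return np.array([c["cx"]+f*v[0]/-v[2], c["cy"]+f*-v[1]/-v[2]])
def ray(c,uv,z):
    f=K(c); d=c["orientation"]@np.array([(uv[0]-c["cx"])/f,-(uv[1]-c["cy"])/f,-1])
    return c["origin"]+d*(z-c["origin"][2])/d[2]
E
python3 - <<'E'
from h import *
for n in("top","scene"):
    c=env.camera(n)
    for p in([0,0,0],[0,0,.3],[.233,-.607,.304],[.6,0,0]): print(n,p,proj(c,p).round())
t=env.camera("top");s=env.camera("scene")
for nm,a,b in(("red",(246,145),(313,276)),("blue",(334,134),(267,222)),("yel",(414,134),(238,178)),("screwdriver tip",(326,284),(372,174)),("contactor",(160,222),(420,297))):
    print(nm,ray(t,a,0).round(3),ray(s,b,0).round(3))
w=env.camera("wrist"); print({k:v for k,v in w.items() if k!="pixels"})
im=t["pixels"][90:290,130:530]; cv2.imwrite("pics/topcrop.png",cv2.resize(im,(800,400),interpolation=cv2.INTER_CUBIC))
cv2.imwrite("pics/wrist0.png",w["pixels"])
E
```

```text
top [0, 0, 0] [329. 405.]
top [0, 0, 0.3] [328. 467.]
top [0.233, -0.607, 0.304] [685. 329.]
top [0.6, 0, 0] [327. 149.]
scene [0, 0, 0] [439. 138.]
scene [0, 0, 0.3] [463.  61.]
scene [0.233, -0.607, 0.304] [278. -12.]
scene [0.6, 0, 0] [280. 222.]
red [0.611 0.196 0.   ] [0.61  0.191 0.   ]
blue [ 0.635 -0.017  0.   ] [ 0.631 -0.022  0.   ]
yel [ 0.633 -0.208  0.   ] [ 0.629 -0.212  0.   ]
screwdriver tip [0.278 0.005 0.   ] [0.275 0.001 0.   ]
contactor [0.426 0.402 0.   ] [0.413 0.388 0.   ]
{'fovy': 69.25781812402957, 'cx': 318.01065656756373, 'cy': 205.1574978852475, 'origin': array([ 0.29315775, -0.58400643,  0.37381734]), 'orientation': array([[ 0.35763416,  0.90203696,  0.24171704],
       [-0.93386124,  0.34572202,  0.09153942],
       [-0.00099496, -0.2584678 ,  0.96601936]])}
```

View pics/topcrop.png

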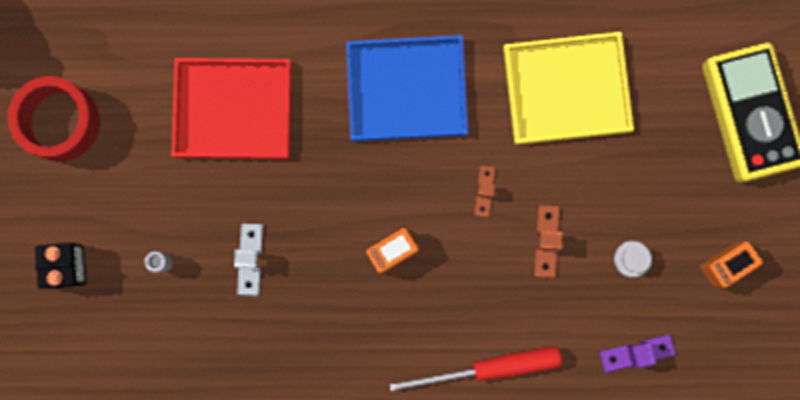

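```bash
cat >> h.py <<'E'
def masks(im):
    h,s,v=[a.astype(int) for a in cv2.split(cv2.cvtColor(im,cv2.COLOR_BGR2HSV))]
    m=im.max(2).astype(int)-im.min(2)
    return dict(red=((h<5)|(h>175))&(s>180)&(v>120), blue=(abs(h-110)<12)&(s>120)&(v>90), yellow=(abs(h-28)<6)&(s>120)&(v>120),
      orange=(h>=8)&(h<18)&(s>190)&(v>150), copper=(h>=4)&(h<11)&(s>120)&(s<205)&(v>100), grey=(s<45)&(v>100), black=(v<50)&(m<14))
def blobs(c,name,near,zs,win=45):
    """blob near a world point: centroid on plane z, long axis angle there, min rect"""
    u0=proj(c,near).round().astype(int)
    k=masks(c["pixels"])[name].astype(np.uint8)
    k=cv2.morphologyEx(k,cv2.MORPH_CLOSE,np.ones((3,3)))
    n,l,st,ce=cv2.connectedComponentsWithStats(k)
    ok=[i for i in range(1,n) if st[i,4]>25 and np.linalg.norm(ce[i]-u0)<win]
    if not ok: return None
    i=min(ok,key=lambda i:np.linalg.norm(ce[i]-u0))
    cs,_=cv2.findContours((l==i).astype(np.uint8),cv2.RETR_EXTERNAL,cv2.CHAIN_APPROX_NONE)
    ct=max(cs,key=len); f=np.zeros(k.shape,np.uint8); cv2.drawContours(f,[ct],-1,1,-1)
    ys,xs=np.nonzero(f); P=np.array([ray(c,p,zs)[:2] for p in zip(xs,ys)])
    r=cv2.minAreaRect((P*1000).astype(np.float32))
    w,v=np.linalg.eigh(np.cov(P.T)); a=np.degrees(np.arctan2(v[1,1],v[0,1]))
    return P.mean(0).round(4),"pca %.1f"%a,"rect c %s size %s ang %.1f"%(np.round(r[0]),np.round(r[1]),r[2]),len(xs)
E
python3 - <<'E'
from h import *
for n in("top","scene"):
    c=env.camera(n)
    for nm,p,z in(("red",(.61,.196),.015),("blue",(.635,-.017),.015),("yellow",(.633,-.208),.015),("orange",(.43,.0),.02),("orange",(.42,-.41),.02),("copper",(.44,-.19),.01),("grey",(.43,.17),.01),("black",(.42,.39),.024)):
        print(n,nm,blobs(c,nm,[*p,.02],z))
E
```

```text
top red (array([0.6116, 0.195 ]), 'pca 89.6', 'rect c [612. 195.] size [141. 118.] ang 89.3', 2928)
top blue (array([ 0.6331, -0.0143]), 'pca 92.8', 'rect c [633. -14.] size [120. 139.] ang 2.4', 2924)
top yellow (array([ 0.631, -0.205]), 'pca 95.7', 'rect c [ 631. -205.] size [120. 141.] ang 5.8', 3021)
top orange (array([0.4408, 0.0045]), 'pca 119.6', 'rect c [441.   4.] size [32. 55.] ang 30.6', 322)
top orange (array([ 0.4237, -0.3939]), 'pca 115.5', 'rect c [ 421. -390.] size [34. 62.] ang 30.0', 301)
top copper None
top grey (array([0.4308, 0.1741]), 'pca 177.2', 'rect c [431. 176.] size [32. 84.] ang 86.7', 409)
top black (array([0.4213, 0.3969]), 'pca 74.9', 'rect c [425. 394.] size [50. 56.] ang 5.3', 360)
scene red (array([0.6144, 0.1996]), 'pca 88.0', 'rect c [613. 197.] size [146. 122.] ang 88.6', 2438)
scene blue (array([ 0.6363, -0.0088]), 'pca 92.0', 'rect c [635. -11.] size [119. 146.] ang 2.4', 1869)
scene yellow (array([ 0.6337, -0.1989]), 'pca 93.8', 'rect c [ 633. -201.] size [124. 152.] ang 5.5', 1597)
scene orange (array([0.4456, 0.0105]), 'pca 119.0', 'rect c [440.   3.] size [55. 65.] ang 30.8', 192)
scene orange (array([ 0.4209, -0.3886]), 'pca 87.2', 'rect c [ 421. -390.] size [62. 75.] ang 31.7', 238)
scene copper None
scene grey (array([0.4334, 0.1742]), 'pca 179.9', 'rect c [434. 169.] size [45. 87.] ang 85.9', 334)
scene black (array([0.4286, 0.3944]), 'pca -163.6', 'rect c [425. 393.] size [62. 47.] ang 7.0', 381)
```

```bash
sed -i 's/copper=.*v>100), grey/copper=(h>=4)\&(h<13)\&(s>140)\&(v>125)\&(m>95), grey/' h.py; python3 - <<'E'
from h import *
c=env.camera("top"); hsv=cv2.cvtColor(c["pixels"],cv2.COLOR_BGR2HSV)
print(hsv[200:222:5,394:416:3].tolist(), hsv[240,250:260:5].tolist())
for n in("top","scene"):
    c=env.camera(n)
    print(n,blobs(c,"copper",[.44,-.18,.02],.01,15))
E
```

```text
[[[10, 143, 100], [10, 143, 102], [8, 166, 181], [8, 164, 168], [8, 168, 181], [9, 161, 117], [10, 145, 107], [10, 147, 106]], [[10, 140, 104], [11, 143, 102], [8, 166, 177], [8, 166, 189], [8, 167, 185], [8, 159, 125], [9, 142, 97], [9, 140, 100]], [[10, 143, 107], [10, 143, 105], [8, 163, 160], [8, 166, 178], [8, 166, 177], [8, 166, 180], [11, 140, 71], [10, 143, 75]], [[10, 145, 104], [9, 156, 118], [8, 165, 168], [8, 162, 120], [8, 161, 122], [9, 155, 89], [11, 145, 72], [11, 147, 73]], [[11, 147, 111], [9, 159, 141], [8, 164, 182], [8, 165, 181], [8, 165, 182], [9, 141, 98], [10, 144, 113], [10, 143, 114]]] [[10, 146, 96], [10, 149, 96]]
top (array([ 0.4509, -0.1784]), 'pca 175.3', 'rect c [ 451. -180.] size [29. 82.] ang 85.4', 356)
scene (array([ 0.433 , -0.1821]), 'pca 116.7', 'rect c [ 432. -184.] size [36. 59.] ang 20.8', 107)
```

```bash
cat > go.py <<'E'
import sys
from h import *
x,y,z,yaw=map(float,sys.argv[1:])
s=env.observe(); R=np.array(s["ee_rot"]); p=s["tcp_pos"]
cur=np.degrees(np.arctan2(R[1,0],R[0,0])); d=(yaw-cur+180)%360-180
print("t %.2f tcp %s yaw %.1f width %.3f F %s q7 %.2f tilt %s"%(s["time"],p.round(4),cur,s["gripper_width"],s["contact_force"].round(1),s["q"][6],R[:2,2].round(4)))
print("tool shift m",(R.T@(np.array([x,y,z])-p)).round(4),"| rz total %.4f"%(-d/180), "| after-turn shift axes differ: turn last")
E
python3 go.py .421 -.391 .2 120
```

```text
t 0.60 tcp [ 0.2331 -0.6068  0.304 ] yaw 21.0 width 1.003 F [0.3 0.3 0.5] q7 -0.05 tilt [ 0.     -0.0002]
tool shift m [ 0.2528 -0.1341  0.104 ] | rz total -0.5499 | after-turn shift axes differ: turn last
```

>>> arm_command(
  plan="0.0421 -0.0224 0.0173 0 0 0 0; 0.0421 -0.0224 0.0173 0 0 0 0; 0.0421 -0.0224 0.0173 0 0 0 0; 0.0421 -0.0224 0.0173 0 0 0 0; 0.0421 -0.0224 0.0173 0 0 0 0; 0.0421 -0.0224 0.0173 0 0 0 0; 0 0 0 0 0 -0.055 0; 0 0 0 0 0 -0.055 0; 0 0 0 0 0 -0.055 0; 0 0 0 0 0 -0.055 0; 0 0 0 0 0 -0.055 0; 0 0 0 0 0 -0.055 0; 0 0 0 0 0 -0.055 0; 0 0 0 0 0 -0.055 0; 0 0 0 0 0 -0.055 0; 0 0 0 0 0 -0.055 0; 0 0 0 0 0 0 0; 0 0 0 0 0 0 0",
  squeeze=40,
)

```text
time: 2.85
tcp_pos: [0.4207, -0.3908, 0.2002]
ee_rot: [[-0.498, 0.867, 0.0], [0.867, 0.498, -0.0], [-0.0, -0.0, -1.0]]
contact_force: [0.6, -0.6, -0.4]
gripper_width: 0.999
```

```bash
python3 go.py .421 -.391 .085 120; python3 - <<'E'
from h import *
c=env.camera("wrist"); cv2.imwrite("pics/w1.png",c["pixels"]); print(proj(c,[.421,-.391,.02]),blobs(c,"orange",[.421,-.391,.02],.02,120), blobs(c,"orange",[.421,-.391,.02],.04,120))
E
```

```text
t 2.85 tcp [ 0.4207 -0.3908  0.2002] yaw 119.9 width 0.999 F [ 0.6 -0.6 -0.4] q7 1.04 tilt [ 0.     -0.0002]
tool shift m [-0.0003  0.0002  0.1152] | rz total -0.0007 | after-turn shift axes differ: turn last
[319.56251187 203.40175885] None None
```

View pics/w1.png

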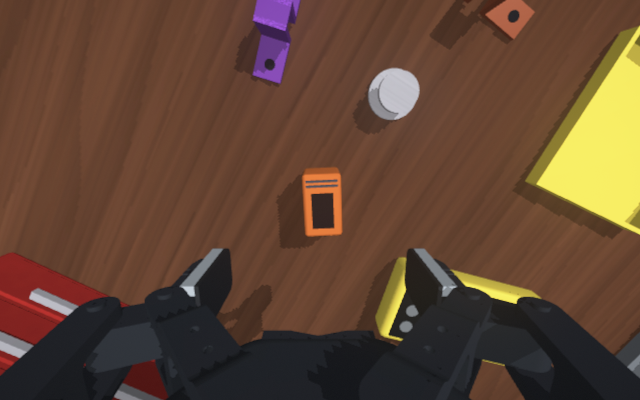

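The wrist view confirms the dark-latch plug centred at (322,202), aligned between the jaws, and the multimeter is clear of the right finger. Gripping it now.

>>> arm_command(
  plan="0 0 0.0385 0 0 0 0.25; 0 0 0.0385 0 0 0 0.25; 0 0 0.0385 0 0 0 0.25; 0 0 0 0 0 0 0.25; 0 0 0 0 0 0 1; 0 0 0 0 0 0 1; 0 0 0 0 0 0 1; 0 0 0 0 0 0 1; 0 0 0 0 0 0 1; 0 0 0 0 0 0 1; 0 0 -0.04 0 0 0 1; 0 0 -0.04 0 0 0 1; 0 0 -0.03 0 0 0 1; 0 0 0 0 0 0 1",
)

```text
time: 4.65
tcp_pos: [0.4219, -0.3917, 0.1975]
ee_rot: [[-0.5, 0.866, 0.004], [0.866, 0.5, -0.004], [-0.006, 0.001, -1.0]]
contact_force: [0.3, -0.4, -0.6]
gripper_width: 0.368
```

```bash
python3 -c "
import numpy as np
for n,c,a,o in(('yel',(.632,-.204),5.7,[(0,-.031),(0,.031)]),('blue',(.634,-.013),2.4,[(0,-.028),(0,.028)])):
  a=np.radians(a)
  for q in o: print(n,q,(np.array(c)+[[np.cos(a),-np.sin(a)],[np.sin(a),np.cos(a)]]@np.array(q)).round(4))
"; python3 go.py .635 -.235 .195 95.7
python3 - <<'E'
from h import *
c=env.camera("wrist"); cv2.imwrite("pics/w2.png",c["pixels"])
E
```

```text
yel (0, -0.031) [ 0.6351 -0.2348]
yel (0, 0.031) [ 0.6289 -0.1732]
blue (0, -0.028) [ 0.6352 -0.041 ]
blue (0, 0.028) [0.6328 0.015 ]
t 4.65 tcp [ 0.4219 -0.3917  0.1975] yaw 120.0 width 0.368 F [ 0.3 -0.4 -0.6] q7 1.04 tilt [ 0.0043 -0.0044]
tool shift m [0.0292 0.2629 0.0027] | rz total 0.1350 | after-turn shift axes differ: turn last
```

View pics/w2.png

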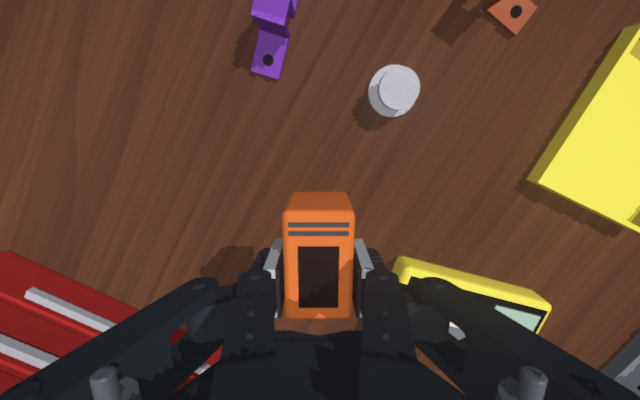

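>>> arm_command(
  plan="0.0049 0.0438 0 0 0 0 1; 0.0049 0.0438 0 0 0 0 1; 0.0049 0.0438 0 0 0 0 1; 0.0049 0.0438 0 0 0 0 1; 0.0049 0.0438 0 0 0 0 1; 0.0049 0.0438 0 0 0 0 1; 0 0 0 0 0 0.045 1; 0 0 0 0 0 0.045 1; 0 0 0 0 0 0.045 1; 0 0 0 0 0 0 1; 0 0 0 0 0 0 1",
)

```text
time: 6.08
tcp_pos: [0.633, -0.2336, 0.1934]
ee_rot: [[-0.102, 0.995, -0.002], [0.995, 0.102, 0.0], [0.001, -0.002, -1.0]]
contact_force: [0.1, -0.7, -0.3]
gripper_width: 0.371
```

```bash
python3 go.py .635 -.235 .089 95.7
```

```text
t 6.08 tcp [ 0.633  -0.2336  0.1934] yaw 95.8 width 0.371 F [ 0.1 -0.7 -0.3] q7 0.23 tilt [-0.0019  0.0005]
tool shift m [-0.0016  0.002   0.1044] | rz total 0.0008 | after-turn shift axes differ: turn last
```

>>> arm_command(
  plan="-0.0016 0.002 0.035 0 0 0 1; 0 0 0.035 0 0 0 1; 0 0 0.024 0 0 0 1; 0 0 0.009 0 0 0 1; 0 0 0 0 0 0 1; 0 0 0 0 0 0 1; 0 0 0 0 0 0 0.4; 0 0 0 0 0 0 0.4; 0 0 0 0 0 0 0.4; 0 0 -0.02 0 0 0 0.4; 0 0 -0.04 0 0 0 0.4; 0 0 -0.05 0 0 0 0.4; 0 0 0 0 0 0 0.2; 0 0 0 0 0 0 0.2",
)

```text
time: 7.82
tcp_pos: [0.6356, -0.2352, 0.2025]
ee_rot: [[-0.1, 0.995, 0.001], [0.995, 0.1, -0.001], [-0.001, 0.001, -1.0]]
contact_force: [-0.9, 0.1, -0.8]
gripper_width: 0.801
```

```bash
python3 go.py .441 .004 .2 120
```

```text
t 7.83 tcp [ 0.6356 -0.2352  0.2025] yaw 95.7 width 0.801 F [-0.9  0.1 -0.8] q7 0.23 tilt [ 0.0008 -0.0006]
tool shift m [ 0.2574 -0.1698  0.0022] | rz total -0.1349 | after-turn shift axes differ: turn last
```

>>> arm_command(
  plan="0.0429 -0.0283 0 0 0 0 0.25; 0.0429 -0.0283 0 0 0 0 0.25; 0.0429 -0.0283 0 0 0 0 0.25; 0.0429 -0.0283 0 0 0 0 0.25; 0.0429 -0.0283 0 0 0 0 0.25; 0.0429 -0.0283 0 0 0 0 0.25; 0 0 0 0 0 -0.045 0.25; 0 0 0 0 0 -0.045 0.25; 0 0 0 0 0 -0.045 0.25; 0 0 0 0 0 0 0.25; 0 0 0 0 0 0 0.25",
)

```text
time: 9.2
tcp_pos: [0.4406, 0.0039, 0.201]
ee_rot: [[-0.498, 0.867, -0.001], [0.867, 0.498, -0.0], [0.001, -0.001, -1.0]]
contact_force: [-0.1, 0.6, -0.3]
gripper_width: 0.747
```

```bash
python3 go.py .441 .004 .085 120; python3 - <<'E'
from h import *
c=env.camera("wrist");t=env.camera("top"); cv2.imwrite("pics/w3.png",np.hstack([cv2.resize(c["pixels"],(480,300)),cv2.resize(t["pixels"][80:280,360:560],(300,300))])); print(proj(c,[.441,.004,.02])*.75)
E
```

```text
t 9.20 tcp [0.4406 0.0039 0.201 ] yaw 119.9 width 0.747 F [-0.1  0.6 -0.3] q7 0.31 tilt [-0.0014 -0.    ]
tool shift m [-0.0002  0.0005  0.116 ] | rz total -0.0006 | after-turn shift axes differ: turn last
[239.97019027 152.34102027]
```

View pics/w3.png

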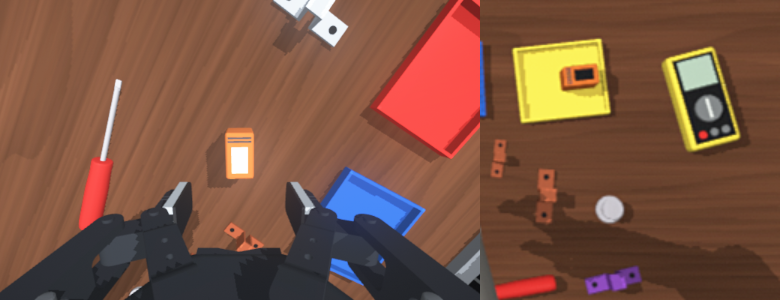

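The white plug is centred at (239,153) between the jaws, and the first plug sits upright in the right half of the yellow tray. Continuing.

>>> arm_command(
  plan="0 0 0.0387 0 0 0 0.25; 0 0 0.0387 0 0 0 0.25; 0 0 0.0387 0 0 0 0.25; 0 0 0 0 0 0 0.25; 0 0 0 0 0 0 1; 0 0 0 0 0 0 1; 0 0 0 0 0 0 1; 0 0 0 0 0 0 1; 0 0 0 0 0 0 1; 0 0 0 0 0 0 1; 0 0 -0.04 0 0 0 1; 0 0 -0.04 0 0 0 1; 0 0 -0.03 0 0 0 1; 0 0 0 0 0 0 1",
)

```text
time: 11.05
tcp_pos: [0.4427, 0.004, 0.1981]
ee_rot: [[-0.5, 0.866, 0.006], [0.866, 0.5, -0.001], [-0.004, 0.005, -1.0]]
contact_force: [0.4, 0.6, -1.0]
gripper_width: 0.366
```

```bash
python3 go.py .629 -.172 .195 95.7
```

```text
t 11.05 tcp [0.4427 0.004  0.1981] yaw 120.0 width 0.366 F [ 0.4  0.6 -1. ] q7 0.30 tilt [ 0.0064 -0.0012]
tool shift m [-0.2455  0.0734  0.0045] | rz total 0.1349 | after-turn shift axes differ: turn last
```

>>> arm_command(
  plan="-0.0409 0.0122 0 0 0 0 1; -0.0409 0.0122 0 0 0 0 1; -0.0409 0.0122 0 0 0 0 1; -0.0409 0.0122 0 0 0 0 1; -0.0409 0.0122 0 0 0 0 1; -0.0409 0.0122 0 0 0 0 1; 0 0 0 0 0 0.045 1; 0 0 0 0 0 0.045 1; 0 0 0 0 0 0.045 1; 0 0 0 0 0 0 1; 0 0 0 0 0 0 1",
)

```text
time: 12.42
tcp_pos: [0.6269, -0.1717, 0.1947]
ee_rot: [[-0.102, 0.995, -0.001], [0.995, 0.102, 0.0], [0.0, -0.001, -1.0]]
contact_force: [-0.2, 0.9, -1.5]
gripper_width: 0.367
```

```bash
python3 go.py .629 -.172 .089 95.7;python3 - <<'E'
from h import *
c=env.camera("wrist"); cv2.imwrite("pics/w4.png",c["pixels"])
E
```

```text
t 12.43 tcp [ 0.6269 -0.1717  0.1947] yaw 95.8 width 0.367 F [-0.2  0.9 -1.5] q7 0.15 tilt [-0.0012  0.0001]
tool shift m [-0.0006  0.0022  0.1057] | rz total 0.0008 | after-turn shift axes differ: turn last
```

View pics/w4.png

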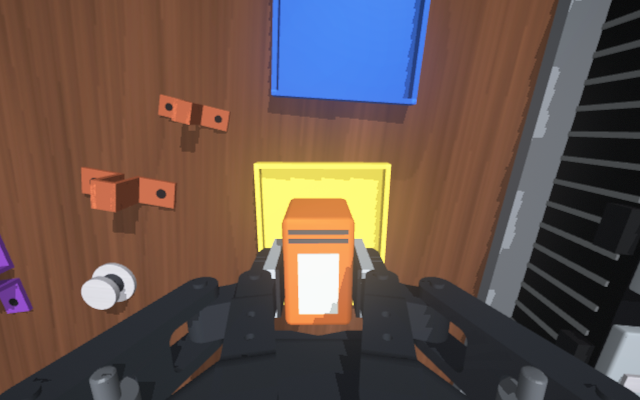

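The white plug is held just as the first was (rows 200–325), lined up over the tray.

>>> arm_command(
  plan="-0.0006 0.0022 0.035 0 0 0 1; 0 0 0.035 0 0 0 1; 0 0 0.025 0 0 0 1; 0 0 0.0095 0 0 0 1; 0 0 0 0 0 0 1; 0 0 0 0 0 0 1; 0 0 0 0 0 0 0.4; 0 0 0 0 0 0 0.4; 0 0 0 0 0 0 0.4; 0 0 -0.02 0 0 0 0.4; 0 0 -0.04 0 0 0 0.4; 0 0 -0.05 0 0 0 0.4; 0 0 0 0 0 0 0.3; 0 0 0 0 0 0 0.3",
)

```text
time: 14.22
tcp_pos: [0.6294, -0.1722, 0.2019]
ee_rot: [[-0.1, 0.995, 0.001], [0.995, 0.1, -0.001], [-0.001, 0.001, -1.0]]
contact_force: [-0.9, -0.5, -0.5]
gripper_width: 0.696
```

```bash
python3 go.py .451 -.181 .2 -4.6
```

```text
t 14.22 tcp [ 0.6294 -0.1722  0.2019] yaw 95.7 width 0.696 F [-0.9 -0.5 -0.5] q7 0.15 tilt [ 0.0008 -0.0006]
tool shift m [ 0.0091 -0.1784  0.0017] | rz total 0.5573 | after-turn shift axes differ: turn last
```

>>> arm_command(
  plan="0.0023 -0.0446 0 0 0 0 0.25; 0.0023 -0.0446 0 0 0 0 0.25; 0.0023 -0.0446 0 0 0 0 0.25; 0.0023 -0.0446 0 0 0 0 0.25; 0 0 0 0 0 0.0557 0.25; 0 0 0 0 0 0.0557 0.25; 0 0 0 0 0 0.0557 0.25; 0 0 0 0 0 0.0557 0.25; 0 0 0 0 0 0.0557 0.25; 0 0 0 0 0 0.0557 0.25; 0 0 0 0 0 0.0557 0.25; 0 0 0 0 0 0.0557 0.25; 0 0 0 0 0 0.0557 0.25; 0 0 0 0 0 0.0557 0.25; 0 0 0 0 0 0 0.25; 0 0 0 0 0 0 0.25",
)

```text
time: 16.23
tcp_pos: [0.4506, -0.1807, 0.2004]
ee_rot: [[0.997, -0.077, -0.001], [-0.077, -0.997, 0.0], [-0.001, -0.0, -1.0]]
contact_force: [-0.6, -0.8, 0.2]
gripper_width: 0.749
```

```bash
python3 go.py .451 -.181 .079 -4.6;python3 - <<'E'
from h import *
c=env.camera("wrist"); cv2.imwrite("pics/w5.png",c["pixels"])
print(proj(c,[.451,-.181,.036]))
E
```

```text
t 16.23 tcp [ 0.4506 -0.1807  0.2004] yaw -4.4 width 0.749 F [-0.6 -0.8  0.2] q7 -1.38 tilt [-0.0014  0.0003]
tool shift m [0.0006 0.0003 0.1214] | rz total 0.0012 | after-turn shift axes differ: turn last
[317.65447026 206.34242072]
```

View pics/w5.png

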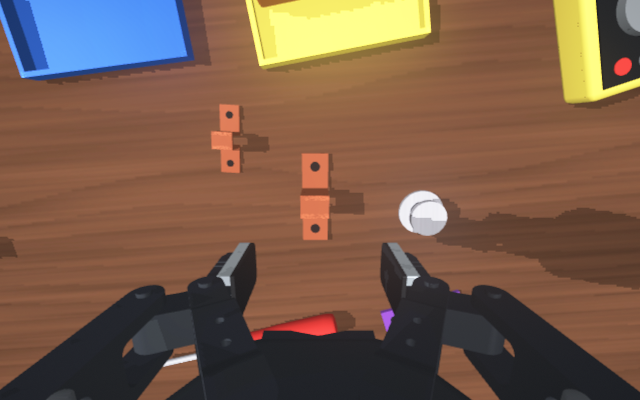

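The copper hump is centred at (315,206) as predicted, and the white cap (423,212) is clear of the fingers.

>>> arm_command(
  plan="0 0.0015 0.0405 0 0 0 0.4; 0 0 0.0405 0 0 0 0.4; 0 0 0.0405 0 0 0 0.4; 0 0 0 0 0 0 0.4; 0 0 0 0 0 0 1; 0 0 0 0 0 0 1; 0 0 0 0 0 0 1; 0 0 0 0 0 0 1; 0 0 0 0 0 0 1; 0 0 0 0 0 0 1; 0 0 -0.04 0 0 0 1; 0 0 -0.04 0 0 0 1; 0 0 -0.03 0 0 0 1; 0 0 0 0 0 0 1; 0 0 0 0 0 0 1",
)

```text
time: 18.15
tcp_pos: [0.4502, -0.1822, 0.189]
ee_rot: [[0.997, -0.079, -0.001], [-0.079, -0.997, 0.0], [-0.001, -0.0, -1.0]]
contact_force: [-0.0, 1.0, -1.5]
gripper_width: 0.277
```

```bash
python3 go.py .635 -.041 .189 2.4;python3 - <<'E'
from h import *
c=env.camera("wrist"); cv2.imwrite("pics/w6.png",c["pixels"])
E
```

```text
t 18.15 tcp [ 0.4502 -0.1822  0.189 ] yaw -4.5 width 0.277 F [-0.   1.  -1.5] q7 -1.39 tilt [-0.0011  0.0001]
tool shift m [ 0.173  -0.1554 -0.0002] | rz total -0.0386 | after-turn shift axes differ: turn last
```

View pics/w6.png

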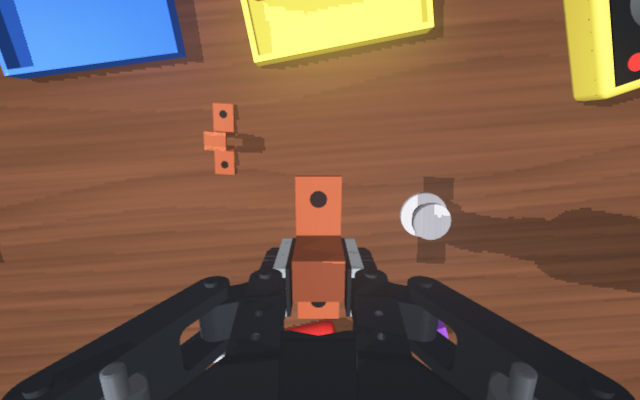

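The copper bar is held squarely by its hump at (320,270). Moving it over the blue tray.

>>> arm_command(
  plan="0.0346 -0.0311 0 0 0 0 1; 0.0346 -0.0311 0 0 0 0 1; 0.0346 -0.0311 0 0 0 0 1; 0.0346 -0.0311 0 0 0 0 1; 0.0346 -0.0311 0 0 0 0 1; 0 0 0 0 0 -0.0386 1; 0 0 0 0 0 0 1; 0 0 0 0 0 0 1; 0 0 0 0 0 0 1",
)

```text
time: 19.32
tcp_pos: [0.6352, -0.0418, 0.1892]
ee_rot: [[0.999, 0.04, -0.001], [0.04, -0.999, -0.0], [-0.001, 0.0, -1.0]]
contact_force: [0.9, -0.3, -0.4]
gripper_width: 0.273
```

```bash
python3 go.py .635 -.041 .083 2.4
```

```text
t 19.32 tcp [ 0.6352 -0.0418  0.1892] yaw 2.3 width 0.273 F [ 0.9 -0.3 -0.4] q7 -1.62 tilt [-0.0007 -0.0005]
tool shift m [-1.000e-04 -9.000e-04  1.062e-01] | rz total -0.0006 | after-turn shift axes differ: turn last
```

>>> arm_command(
  plan="0 -0.001 0.035 0 0 0 1; 0 0 0.035 0 0 0 1; 0 0 0.025 0 0 0 1; 0 0 0.0105 0 0 0 1; 0 0 0 0 0 0 1; 0 0 0 0 0 0 1; 0 0 0 0 0 0 0.62; 0 0 0 0 0 0 0.62; 0 0 0 0 0 0 0.62; 0 0 -0.02 0 0 0 0.62; 0 0 -0.04 0 0 0 0.62; 0 0 -0.055 0 0 0 0.62; 0 0 0 0 0 0 0.4; 0 0 0 0 0 0 0.4",
)

```text
time: 21.08
tcp_pos: [0.6357, -0.04, 0.2001]
ee_rot: [[0.999, 0.042, 0.001], [0.042, -0.999, -0.0], [0.001, 0.0, -1.0]]
contact_force: [-0.4, -0.4, -0.4]
gripper_width: 0.602
```

```bash
python3 go.py .431 .175 .2 177
```

```text
t 21.07 tcp [ 0.6357 -0.04    0.2001] yaw 2.4 width 0.602 F [-0.4 -0.4 -0.4] q7 -1.62 tilt [ 0.0013 -0.0003]
tool shift m [-1.955e-01 -2.235e-01 -2.000e-04] | rz total -0.9699 | after-turn shift axes differ: turn last
```

>>> arm_command(
  plan="-0.0326 -0.0373 0 0 0 0 0.25; -0.0326 -0.0373 0 0 0 0 0.25; -0.0326 -0.0373 0 0 0 0 0.25; -0.0326 -0.0373 0 0 0 0 0.25; -0.0326 -0.0373 0 0 0 0 0.25; -0.0326 -0.0373 0 0 0 0 0.25; 0 0 0 0 0 0.03 0.25; 0 0 0 0 0 0 0.25; 0 0 0 0 0 0 0.25",
)

```text
time: 22.2
tcp_pos: [0.4309, 0.1747, 0.1984]
ee_rot: [[0.999, -0.052, -0.001], [-0.052, -0.999, -0.001], [-0.001, 0.001, -1.0]]
contact_force: [0.4, -0.3, -0.3]
gripper_width: 0.75
```

```bash
python3 go.py .431 .175 .079 -3;python3 - <<'E'
from h import *
c=env.camera("wrist");t=env.camera("top"); cv2.imwrite("pics/w7.png",np.hstack([cv2.resize(c["pixels"],(480,300)),cv2.resize(t["pixels"][90:190,270:370],(300,300))])); print(proj(c,[.431,.175,.036])*.75)
E
```

```text
t 22.20 tcp [0.4309 0.1747 0.1984] yaw -3.0 width 0.750 F [ 0.4 -0.3 -0.3] q7 -2.18 tilt [-0.0011 -0.0007]
tool shift m [ 0.0002 -0.0004  0.1194] | rz total 0.0001 | after-turn shift axes differ: turn last
[237.50831255 155.49675413]
```

View pics/w7.png

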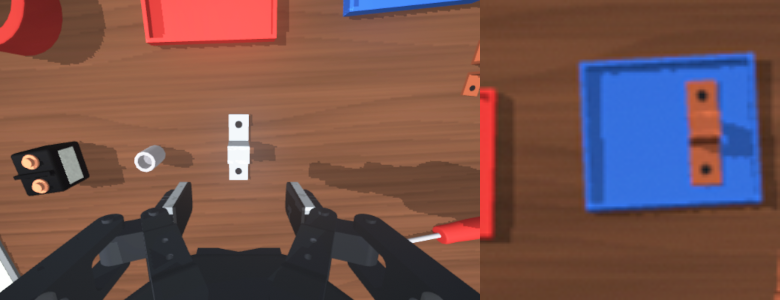

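The copper bar lies flat in the blue tray, and the tinned hump is at (238,155) as predicted.

>>> arm_command(
  plan="0 0 0.04 0 0 0 0.4; 0 0 0.04 0 0 0 0.4; 0 0 0.0395 0 0 0 0.4; 0 0 0 0 0 0 0.4; 0 0 0 0 0 0 1; 0 0 0 0 0 0 1; 0 0 0 0 0 0 1; 0 0 0 0 0 0 1; 0 0 0 0 0 0 1; 0 0 0 0 0 0 1; 0 0 -0.04 0 0 0 1; 0 0 -0.04 0 0 0 1; 0 0 -0.03 0 0 0 1; 0 0 0 0 0 0 1; 0 0 0 0 0 0 1",
)

```text
time: 24.18
tcp_pos: [0.4301, 0.1749, 0.1888]
ee_rot: [[0.999, -0.052, -0.001], [-0.052, -0.999, -0.001], [-0.001, 0.001, -1.0]]
contact_force: [0.2, -0.1, -1.6]
gripper_width: 0.276
```

```bash
python3 go.py .633 .015 .189 2.4;python3 - <<'E'
from h import *
c=env.camera("wrist"); cv2.imwrite("pics/w8.png",c["pixels"])
E
```

```text
t 24.18 tcp [0.4301 0.1749 0.1888] yaw -3.0 width 0.276 F [ 0.2 -0.1 -1.6] q7 -2.19 tilt [-0.0012 -0.0009]
tool shift m [ 0.211   0.1491 -0.0003] | rz total -0.0300 | after-turn shift axes differ: turn last
```

View pics/w8.png

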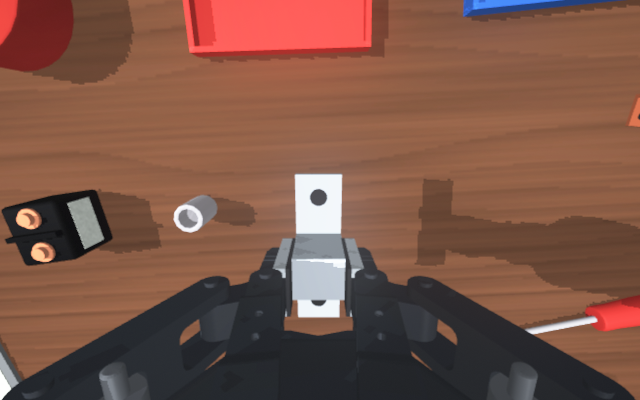

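The tinned bar is held squarely, as the copper one was.

>>> arm_command(
  plan="0.0352 0.0249 0 0 0 0 1; 0.0352 0.0249 0 0 0 0 1; 0.0352 0.0249 0 0 0 0 1; 0.0352 0.0249 0 0 0 0 1; 0.0352 0.0249 0 0 0 0 1; 0.0352 0.0249 0 0 0 0 1; 0 0 0 0 0 -0.03 1; 0 0 0 0 0 0 1; 0 0 0 0 0 0 1; 0 0 0 0 0 0 1",
)

```text
time: 25.48
tcp_pos: [0.6334, 0.0158, 0.1891]
ee_rot: [[0.999, 0.043, -0.001], [0.043, -0.999, -0.0], [-0.001, 0.0, -1.0]]
contact_force: [0.3, -0.6, -1.1]
gripper_width: 0.271
```

```bash
python3 go.py .633 .015 .083 2.4
```

```text
t 25.48 tcp [0.6334 0.0158 0.1891] yaw 2.4 width 0.271 F [ 0.3 -0.6 -1.1] q7 -1.73 tilt [-0.0008 -0.0001]
tool shift m [-0.0004  0.0008  0.1061] | rz total 0.0002 | after-turn shift axes differ: turn last
```

>>> arm_command(
  plan="0 0.0008 0.035 0 0 0 1; 0 0 0.035 0 0 0 1; 0 0 0.025 0 0 0 1; 0 0 0.0105 0 0 0 1; 0 0 0 0 0 0 1; 0 0 0 0 0 0 1; 0 0 0 0 0 0 0.62; 0 0 0 0 0 0 0.62; 0 0 0 0 0 0 0.62; 0 0 -0.02 0 0 0 0.62; 0 0 -0.04 0 0 0 0.62; 0 0 -0.055 0 0 0 0.62; 0 0 0 0 0 0 0.2; 0 0 0 0 0 0 0.2",
)

```text
time: 27.22
tcp_pos: [0.634, 0.0143, 0.2001]
ee_rot: [[0.999, 0.042, 0.001], [0.042, -0.999, -0.0], [0.001, 0.0, -1.0]]
contact_force: [-0.2, 0.1, 0.7]
gripper_width: 0.787
```

```bash
python3 go.py .425 .394 .2 96
```

```text
t 27.23 tcp [0.634  0.0143 0.2001] yaw 2.4 width 0.787 F [-0.2  0.1  0.7] q7 -1.72 tilt [ 0.0012 -0.0002]
tool shift m [-1.929e-01 -3.882e-01 -3.000e-04] | rz total -0.5200 | after-turn shift axes differ: turn last
```

>>> arm_command(
  plan="-0.0214 -0.0431 0 0 0 0 0; -0.0214 -0.0431 0 0 0 0 0; -0.0214 -0.0431 0 0 0 0 0; -0.0214 -0.0431 0 0 0 0 0; -0.0214 -0.0431 0 0 0 0 0; -0.0214 -0.0431 0 0 0 0 0; -0.0214 -0.0431 0 0 0 0 0; -0.0214 -0.0431 0 0 0 0 0; -0.0214 -0.0431 0 0 0 0 0; 0 0 0 0 0 -0.0578 0; 0 0 0 0 0 -0.0578 0; 0 0 0 0 0 -0.0578 0; 0 0 0 0 0 -0.0578 0; 0 0 0 0 0 -0.0578 0; 0 0 0 0 0 -0.0578 0; 0 0 0 0 0 -0.0578 0; 0 0 0 0 0 -0.0578 0; 0 0 0 0 0 -0.0578 0; 0 0 0 0 0 0 0; 0 0 0 0 0 0 0",
)

```text
time: 29.72
tcp_pos: [0.425, 0.3934, 0.1983]
ee_rot: [[-0.103, 0.995, -0.001], [0.995, 0.103, -0.001], [-0.001, -0.001, -1.0]]
contact_force: [0.6, 0.6, 0.2]
gripper_width: 1.001
```

```bash
python3 go.py .425 .394 .085 96;python3 - <<'E'
from h import *
c=env.camera("wrist");t=env.camera("top"); cv2.imwrite("pics/w9.png",np.hstack([cv2.resize(c["pixels"],(480,300)),cv2.resize(t["pixels"][90:190,270:370],(300,300))])); print(proj(c,[.425,.394,.046])*.75)
E
```

```text
t 29.73 tcp [0.425  0.3934 0.1983] yaw 95.9 width 1.001 F [0.6 0.6 0.2] q7 -1.02 tilt [-0.0011 -0.001 ]
tool shift m [0.0007 0.0002 0.1133] | rz total -0.0006 | after-turn shift axes differ: turn last
[239.66479284 157.87260271]
```

View pics/w9.png

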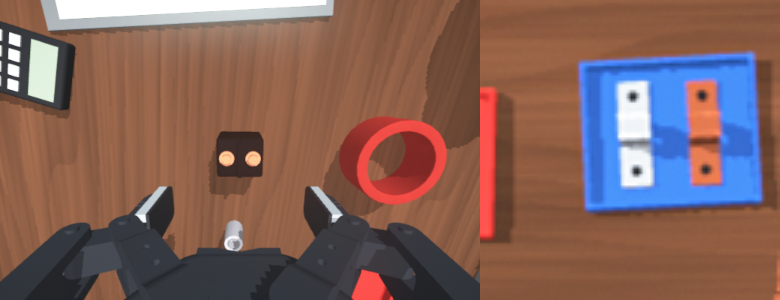

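Both bars lie side by side, flat in the blue tray. The contactor studs are centred at (240,158) as predicted, and the red ring is clear.

>>> arm_command(
  plan="0 0 0.038 0 0 0 0.1; 0 0 0.038 0 0 0 0.1; 0 0 0.0375 0 0 0 0.1; 0 0 0 0 0 0 0.1; 0 0 0 0 0 0 1; 0 0 0 0 0 0 1; 0 0 0 0 0 0 1; 0 0 0 0 0 0 1; 0 0 0 0 0 0 1; 0 0 0 0 0 0 1; 0 0 -0.04 0 0 0 1; 0 0 -0.04 0 0 0 1; 0 0 -0.03 0 0 0 1; 0 0 0 0 0 0 1; 0 0 0 0 0 0 1",
  squeeze=50,
)

```text
time: 31.7
tcp_pos: [0.4249, 0.3929, 0.1945]
ee_rot: [[-0.105, 0.994, -0.001], [0.994, 0.105, -0.002], [-0.002, -0.001, -1.0]]
contact_force: [0.6, 0.1, -2.3]
gripper_width: 0.577
```

```bash
python3 go.py .613 .196 .195 89.3;python3 - <<'E'
from h import *
c=env.camera("wrist"); cv2.imwrite("pics/w10.png",c["pixels"])
E
```

```text
t 31.70 tcp [0.4249 0.3929 0.1945] yaw 96.0 width 0.577 F [ 0.6  0.1 -2.3] q7 -1.02 tilt [-0.0009 -0.0018]
tool shift m [-0.2156  0.1663 -0.0003] | rz total 0.0374 | after-turn shift axes differ: turn last
```

View pics/w10.png

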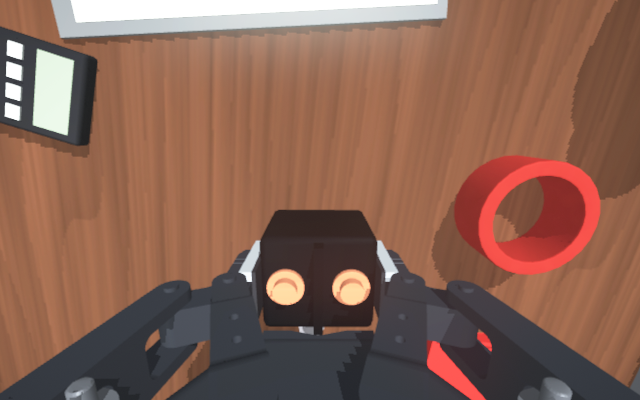

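The contactor is held squarely at (318,275). Moving it to the red tray.

>>> arm_command(
  plan="-0.0359 0.0277 0 0 0 0 1; -0.0359 0.0277 0 0 0 0 1; -0.0359 0.0277 0 0 0 0 1; -0.0359 0.0277 0 0 0 0 1; -0.0359 0.0277 0 0 0 0 1; -0.0359 0.0277 0 0 0 0 1; 0 0 0 0 0 0.0374 1; 0 0 0 0 0 0 1; 0 0 0 0 0 0 1; 0 0 0 0 0 0 1",
)

```text
time: 33.0
tcp_pos: [0.6126, 0.198, 0.1952]
ee_rot: [[0.009, 1.0, -0.001], [1.0, -0.009, -0.0], [-0.0, -0.001, -1.0]]
contact_force: [-0.2, 0.1, -2.0]
gripper_width: 0.573
```

```bash
python3 go.py .613 .196 .089 89.3
```

```text
t 33.00 tcp [0.6126 0.198  0.1952] yaw 89.5 width 0.573 F [-0.2  0.1 -2. ] q7 -0.67 tilt [-0.0006 -0.0001]
tool shift m [-0.002   0.0005  0.1062] | rz total 0.0009 | after-turn shift axes differ: turn last
```

>>> arm_command(
  plan="-0.001 0 0.035 0 0 0 1; 0 0 0.035 0 0 0 1; 0 0 0.025 0 0 0 1; 0 0 0.0095 0 0 0 1; 0 0 0 0 0 0 1; 0 0 0 0 0 0 1; 0 0 0 0 0 0 0.25; 0 0 0 0 0 0 0.25; 0 0 0 0 0 0 0.25; 0 0 -0.02 0 0 0 0.25; 0 0 -0.04 0 0 0 0.25; 0 0 -0.05 0 0 0 0.25; 0.05 0 -0.03 0 0 0 0; 0.05 0 -0.03 0 0 0 0; 0.05 0 0 0 0 0 0; 0.05 0 0 0 0 0 0; 0.05 0 0 0 0 0 0; 0 0 0 0 0 0 0; 0 0 0 0 0 0 0",
)

```text
time: 35.38
tcp_pos: [0.6164, 0.4457, 0.2619]
ee_rot: [[0.012, 1.0, 0.001], [1.0, -0.012, -0.0], [-0.0, 0.001, -1.0]]
contact_force: [0.4, -0.7, -1.2]
gripper_width: 0.998
```

```bash
python3 - <<'E'
from h import *
t=env.camera("top");s=env.camera("scene")
cv2.imwrite("pics/end.png",np.vstack([cv2.resize(t["pixels"][90:190,200:460],(780,300)),cv2.resize(s["pixels"][140:320,190:370],(300,300))[:, :].repeat(1,0) if 0 else cv2.copyMakeBorder(cv2.resize(s["pixels"][140:320,190:370],(300,300)),0,0,0,480,cv2.BORDER_CONSTANT)]))
for n,c in(("top",t),("scene",s)):
  for nm,p,z in(("orange",(.635,-.235),.023),("orange",(.629,-.172),.023),("copper",(.635,-.041),.013),("grey",(.633,.015),.013),("black",(.613,.196),.027)):
    print(n,nm,p,blobs(c,nm,[*p,.02],z,20))
print(env.observe()["time"])
E
```

```text
top orange (0.635, -0.235) (array([ 0.635 , -0.2158]), 'pca 97.7', 'rect c [ 635. -202.] size [ 32. 118.] ang 6.0', 397)
top orange (0.629, -0.172) (array([ 0.635 , -0.2158]), 'pca 97.7', 'rect c [ 635. -202.] size [ 32. 118.] ang 6.0', 397)
top copper (0.635, -0.041) (array([ 0.6501, -0.0405]), 'pca -174.3', 'rect c [651. -42.] size [21. 41.] ang 89.5', 152)
top grey (0.633, 0.015) (array([0.6325, 0.0137]), 'pca -177.4', 'rect c [633.  15.] size [82. 23.] ang 2.2', 313)
top black (0.613, 0.196) (array([0.6091, 0.1963]), 'pca -172.0', 'rect c [612. 196.] size [51. 43.] ang 0.4', 324)
scene orange (0.635, -0.235) (array([ 0.6343, -0.2111]), 'pca 91.7', 'rect c [ 632. -207.] size [ 36. 138.] ang 4.0', 299)
scene orange (0.629, -0.172) (array([ 0.6343, -0.2111]), 'pca 91.7', 'rect c [ 632. -207.] size [ 36. 138.] ang 4.0', 299)
scene copper (0.635, -0.041) (array([ 0.6354, -0.0413]), 'pca -174.1', 'rect c [636. -47.] size [76. 41.] ang 2.0', 152)
scene grey (0.633, 0.015) (array([0.6354, 0.0132]), 'pca -173.5', 'rect c [637.   8.] size [80. 41.] ang 2.4', 215)
scene black (0.613, 0.196) (array([0.6136, 0.1991]), 'pca 70.6', 'rect c [612. 194.] size [54. 49.] ang 88.1', 246)
35.475
```

View pics/end.png

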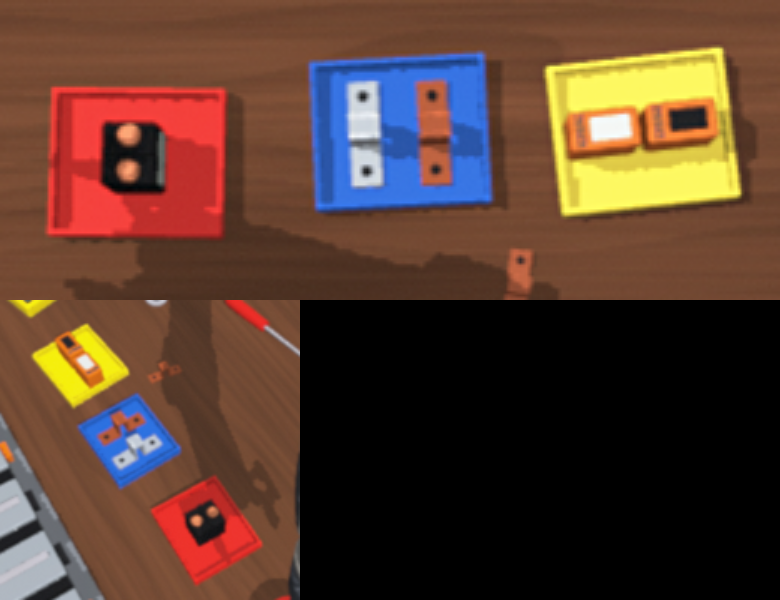

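The final view shows all five parts upright and inside their trays, with the tool clear at z = 0.26 m. Handing in.

```bash
python3 -c "
from station import env
print(env.finish_job()); print(env.observe()['time'])"
```

```text
the job is handed in; nothing more can be done
None
the job is handed in; nothing more can be done
```

The job is handed in: both bus bars are in the blue tray, both orange connectors in the yellow tray and the contactor in the red tray. It took about 35.5 s of the 128 s allowed, and no verdict was reported.

**Method:** I found the parts with colour masks in the top and scene views, checked each grasp with the wrist camera, and moved one part at a time. The smaller copper bar and the purple bar are look-alikes, and I left them where they were.

**Last checks:** The final top and scene pictures show every part upright, flat and inside its tray, with nothing hanging over a rim and the gripper well clear.
- **Bus bars and contactor:** the tinned bar and contactor measured within a few millimetres of where I aimed in both views, and so did the copper bar in the scene view.
- **Connectors:** the colour mask merged the two into one blob, so their separate positions come from the picture and the gripper readings at release. The blob is 118 mm long in the top view and fits inside the 130 mm tray.

**Disagreement:** the top-view colour mask found only part of the copper bar, so its centre came out about 15 mm off. The picture and the scene view both put it where I placed it.

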